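# Hold a cassette tight in the chip-reader corner

### The job

Slide the orange-lidded metal cassette across the table, without lifting it, into the corner made by the chip-reader fence and the red stop block: raised side flat against the fence, end close up to the stop. Then push it diagonally from its low ledge, forward into the fence and down onto the table at once, firmly (about 20 N forward and 10 N down), and finish while still holding that push. Leave everything else where it stands.

Things in the scene. Friction and masses are not known exactly. Their poses are not given: they have to be found in the camera images.
- cassette: workpiece: flat aluminium case, orange lid, 110 (x) by 140 (y) mm, 0.4 to 0.6 kg. Origin: centre of its underside. Own frame: x -10 to +55 mm is a raised block 42 mm high, x -55 to -10 a flat ledge 22 mm high; the step between faces -x and can be pushed. On the table it rubs at 0.5 to 0.7 of its load. Starts raised side to the fence, up to 0.3 rad askew to it, to the right (fence -y) of its goal
- cassette_step (a point): on the cassette: foot of its step, half-way along (own x -10, y 0, 22 mm above the underside), in the inner angle of ledge top and upright step face; axes as the cassette's
- fence: chip reader's fence, fixed: black bar, yellow face, 30 (x) by 380 (y) mm, 36 high. Origin: centre of its underside; the working face, own x = -15 mm, looks to -x, to the robot; y runs along it to the left. A grey reader box 30 mm high stands behind it (+x). Flat against the fence, the cassette's origin is at x = -70 mm in this frame
- stop: red stop block, fixed before the left part of the fence, 60 (x) by 40 (y) mm, 36 high, axes parallel to the fence's. Origin: centre of its underside. Its right side (own y = -20 mm) stops the cassette's left (+y) end: the cassette's origin is then at y = -90 mm in this frame
- table: the stainless steel table, fixed, its top at height 0
- spare: bystander: a second cassette like the first but with a blue lid, on a teal sheet at the left
- tuberack: bystander: white tube rack with capped tubes, 70 x 150 mm, 92 mm high, at the right; origin under its centre
- tape: bystander: roll of white tape lying flat, 84 mm across, 24 mm high, to the left of the stop block; origin under its centre
- spray: bystander: blue plastic bottle, 64 mm across, 150 mm high, behind the fence to the right; origin under its centre
- vial: bystander: small amber jar, 32 mm across, 65 mm high, behind the fence; origin under its centre
- scanner: bystander: grey and black hand scanner lying at the right, head 60 x 75 mm, 40 mm high, with a handle reaching 125 mm to +x from its origin; origin under its head

How it is judged:
At the end, for the whole second after the job is handed in: Still pushing (over 8 N): the cassette lies flat and still on the table, raised side within 4 mm of the fence and 0.04 rad of parallel, end within 8 mm of the stop, pressing the fence with over 3 N and the table with over 9 N (weight 4 to 6 N included) (x of cassette in the frame of fence above -0.074 m and angle between the x axis of cassette and the x axis of fence, either way round below 0.04 rad and y of cassette in the frame of stop above -0.098 m and height (world z) of cassette below 0.004 m and angle between cassette's own z axis and vertical below 0.04 rad and linear speed of cassette below 0.01 m/s and contact force between cassette and fence above 3 N and contact force between cassette and table above 9 N and (contact force between cassette and the fingers above 8 N or contact force between cassette and the arm above 8 N)); the arm keeps its last pose, push and grip.
It fails at once if the cassette is lifted off the table (20 mm) or tipped (height (world z) of cassette above 0.02 m or angle between cassette's own z axis and vertical above 0.3 rad).
It fails at once if a bystander is moved by more than 25 mm (distance of any of spare, tuberack, tape, spray, vial, scanner from where it was at the start of the episode above 0.025 m).
It also fails if it takes over 64 s, if anything falls off the work surface, if the arm or the gripper's body presses on something with over 40 N, if the wrist force passes 120 N, or if a joint passes its speed limit or range.

### The arm

A 6-joint arm with a two-finger parallel gripper is mounted at the origin on the work surface. World frame = base frame: x ahead of the robot, y to its left, z up, the work surface at z = 0. Lengths are in m, angles in rad, forces in N, time in s.
With the tool pointing down it reaches from about 0.3 to 0.775 m from the base axis. Payload 14.6 kg.
Tool frame: the origin (TCP) lies midway between the tips of the shut fingers; the grasp point (between the pads) lies 19 mm behind it (grasp_offset is the distance from the TCP to the grasp point, in m); z points along the fingers, y is the line along which they close (so a half turn about z gives the same grasp; the last joint's range is limited). The gripper opens to 94 mm and grips with 3 to 60 N. Pads are 16 mm wide; open, the fingers measure 119 mm over their backs; the gripper's body (75 mm by 177 mm) begins 78 mm behind the grasp point.
Start: joints at [1.194, 0.3, 1.521, -0, 1.321, -0.067], TCP at [0.168, 0.524, 0.205] pointing down, gripper open.
Joint ranges: [-3.03, 3.03], [-0.79, 2.21], [0.23, 2.52], [-1.04, 4.18], [0, 3.07], [-2.55, 2.55]. Speed limits (rad/s): [2.22, 2.22, 2.57, 3.14, 3.14, 3.14].

### API

Orientations are given as [roll, pitch, yaw] about the fixed x, y, z axes, in that order (R = Rz(yaw) Ry(pitch) Rx(roll)).
In Python, from station import * gives the robot as it stands. The module is installed in compiled form; this text tells all that it offers.
- The arm moves only by the tool send_rows, never from a script. Its argument "rows" is a list of rows, each an object of numbers: "dx", "dy", "dz": the shift along the tool's x, y, z in mm; "roll": the turn about the tool's z in degrees; "jaw": the closure, from -1 (fully open) to 1 (shut). In form: [{"dx": .., "dy": .., "dz": .., "roll": .., "jaw": ..}, ...]. A call has 1 to 12 rows; each row shifts and turns the commanded pose from where the row before left it, along the tool's axes as they then stand; what a row does not reach is not made up. A row lasts 1/12 s, in which the tool goes at most 41.7 mm and 7.16 degrees, less where a joint would pass 70% of its speed; a pose out of reach is approached as far as the arm can. A call is refused whole if a number of a shift passes 41.7 or a number of a turn 7.16, either way. A call with a gripper value outside its range is refused whole. The fingers move at their own pace and stop on an object; "force" is the grip in N (left out, the last holds). Time passes only in rows, so rows that do not move let the fingers close. It gives the time, the measured TCP pose, the force, the opening and the grip force at its end, in the units of the state.
- get_obs(): the state, without advancing time (a new reading comes with each control period).
- camera(name): name is "scene" or "side" or "wrist"; returns a dict with "frame" (420x560x3 uint8, red, green, blue), "z_map" (420x560 float32, m along the optical axis (not along the pixel's ray), 0 where there is no reading), "camera_matrix" (3x3 intrinsics, pixels), "D" ([k1, k2, p1, p2, k3] as OpenCV has them; the pictures are not rectified), "rvec" (rotation vector, rad) and "tvec" (3), from world to camera coordinates, as OpenCV has them. Camera axes: x right, y down, z forward; pixel columns grow to the right and rows downward; lengths in m; the calibration is good to about 2 mm. A picture is of the moment at which its call begins.
- hand_in(): hands the job in; it is judged then, once.
The state is a dict: "time_s": time; "qpos": joint angles; "joint_vel": joint speeds; "tau": joint torques, N m; "ee_pos": TCP position; "eef_rot": TCP orientation; "force": force on the tool from outside, world axes, zero at the start; "moment": the same for the moment, N m; "grip_width": finger opening in m; "grip_force": force on a finger pad.
Only numpy, scipy, OpenCV 4.12 (cv2) and the standard library are available. Lean on these libraries where they do the work, as an engineer would, in place of code of your own. Each camera call takes 0.05 s, during which the arm holds its last target. There are 200 camera calls.

## Working session

There is one attempt and no reset: what is moved stays moved. The work goes in short steps, Python scripts to look and compute and a tool call to move; the robot and the scene stay as the last step left them, time stands still between calls to the robot, and variables do not carry over. Pictures are saved under pics/ and viewed, at most 10 in all, crops included, and the job is handed in when it is done.

Besides the shell and the picture viewer there is one more tool, called after "Emit:" by a JSON object that holds its "api" and its "payload", one argument or row to a line. send_rows: Moves the arm, as the interface text tells. Its arguments: {"type":"object","properties":{"rows":{"type":"array"},"force":{"type":"number"}},"required":["rows"]}

```bash
mkdir -p pics
cat > h.py <<'E'
from station import *
import numpy as np, cv2
def grab(n):
    c=camera(n); np.savez('%s.npz'%n,**c); return c
def world(c,u,v,z=None):
    K=np.array(c['camera_matrix']);D=np.array(c['D']);R=cv2.Rodrigues(np.array(c['rvec'],float))[0];t=np.array(c['tvec'],float).ravel()
    p=cv2.undistortPoints(np.array([[[u,v]]],float),K,D)[0,0]; r=np.array([p[0],p[1],1.])
    o=-R.T@t; d=R.T@r
    if z is None: return o+d*c['z_map'][int(v),int(u)]
    return o+d*(z-o[2])/d[2]
E
python3 - <<'E'
from h import *
for n in ['scene','side']:
    c=grab(n); cv2.imwrite('pics/%s1.png'%n,cv2.resize(c['frame'][:,:,::-1],(800,600)))
o=get_obs()
for k in o: print(k,np.round(o[k],3))
E
```

```text
time_s 0.1
qpos [ 1.194  0.3    1.522 -0.     1.321 -0.067]
joint_vel [ 0.002 -0.001 -0.002 -0.001 -0.    -0.002]
tau [ 2.0000e-03 -5.3264e+01 -3.5328e+01  7.1000e-02  2.3000e-02 -0.0000e+00]
ee_pos [0.168 0.524 0.205]
eef_rot [-3.141 -0.     2.832]
force [-0.244 -0.955 -0.675]
moment [-0.014 -0.041  0.023]
grip_force 0.0
grip_width 0.094
```

View pics/scene1.png

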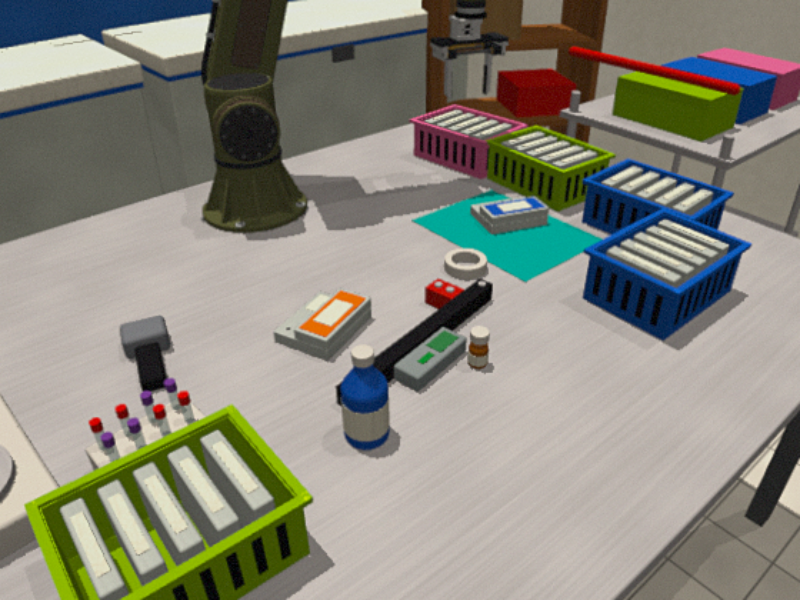

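View pics/side1.png

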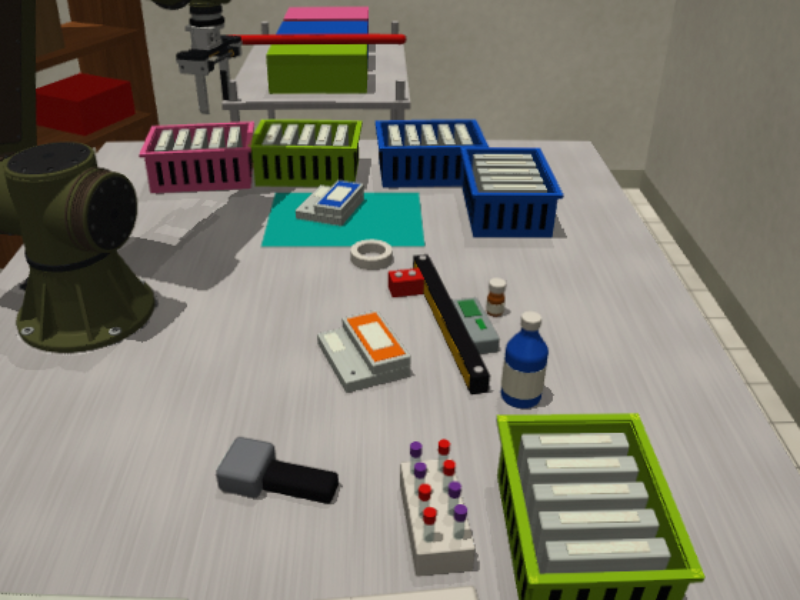

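The cassette (orange lid, about 365,348 in the 800-wide side picture) lies right of the red stop (405,282). Its raised side faces the fence (420,258 to 480,385). I'll enlarge that area.

Run:
```python
from h import *
c=dict(np.load('side.npz'))
f=c['frame'][165:285,210:370,::-1]; cv2.imwrite('pics/crop1.png',cv2.resize(f,(800,600),interpolation=cv2.INTER_CUBIC))
c=dict(np.load('scene.npz'))
f=c['frame'][165:285,185:345,::-1]; cv2.imwrite('pics/crop2.png',cv2.resize(f,(800,600),interpolation=cv2.INTER_CUBIC))
```

```text
(no output)
```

View pics/crop1.png

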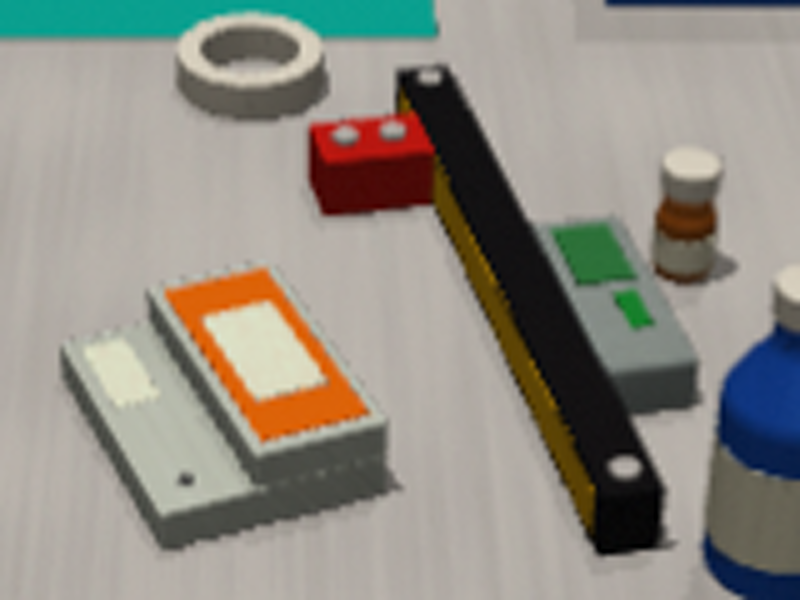

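View pics/crop2.png

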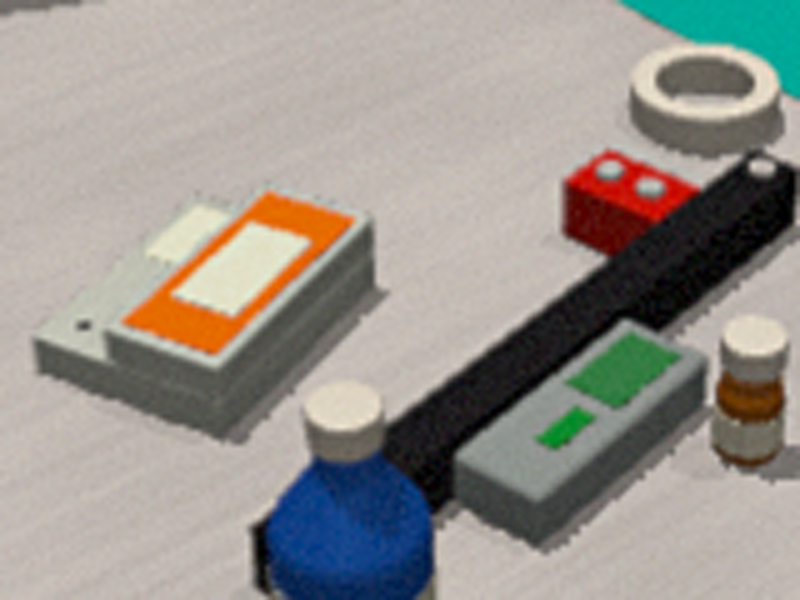

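In crop1 the raised top's corners are at (150,290), (268,265), (385,422) and (260,460), and the ledge corners at (62,348) and (165,520). The fence top's corners are at (397,72), (450,67), (660,488) and (597,492). The stop top's are at (310,125), (318,165) and (435,155).

Run:
```python
from h import *
c=dict(np.load('side.npz'))
def P(u,v,z): return world(c,210+u/5-.4,165+v/5-.4,z)[:2]
C=[P(*p) for p in [(150,290,.042),(268,265,.042),(385,422,.042),(260,460,.042),(62,348,.022),(165,520,.022)]]
F=[P(*p,.036) for p in [(397,72),(450,67),(660,488),(597,492)]]
S=[P(*p,.036) for p in [(310,125),(318,165),(435,155)]]
for n,A in zip('CFS',(C,F,S)): print(n,np.round(A,4).tolist())
# fit with known model
def fit(M,W):
    M=np.array(M);W=np.array(W);m=M.mean(0);w=W.mean(0);U,s,V=np.linalg.svd((M-m).T@(W-w));R=(U@np.diag([1,np.linalg.det(U@V)])@V).T
    t=w-R@m; print('res mm',np.round(1e3*np.linalg.norm(W-(M@R.T+t),axis=1),1)); return t,np.arctan2(R[1,0],R[0,0])
tc=fit([(-.01,.07),(.055,.07),(.055,-.07),(-.01,-.07),(-.055,.07),(-.055,-.07)],C)
tf=fit([(-.015,.19),(.015,.19),(.015,-.19),(-.015,-.19)],F)
ts=fit([(-.03,.02),(-.03,-.02),(.03,-.02)],S)
print(tc,tf,ts)
a=tf[1];R=np.array([[np.cos(a),-np.sin(a)],[np.sin(a),np.cos(a)]])
sf=R.T@(ts[0]-tf[0]);cf=R.T@(tc[0]-tf[0]);print('in fence: stop',sf,'cassette',cf,tc[1]-a,'goal',[-.07,sf[1]-.09])
print('goal world',tf[0]+R@[-.07,sf[1]-.09])
for uv in [(330,440),(150,420),(160,425),(300,380)]: print(world(c,210+uv[0]/5,165+uv[1]/5))
```

```text
C [[0.4749, -0.0828], [0.5315, -0.0615], [0.5838, -0.1864], [0.528, -0.2134], [0.4331, -0.1025], [0.4865, -0.2303]]
F [[0.6026, 0.1363], [0.6322, 0.1419], [0.7028, -0.2263], [0.6749, -0.2289]]
S [[0.5539, 0.0798], [0.5575, 0.0397], [0.6189, 0.0495]]
res mm [2.3 2.9 3.8 0.8 1.8 0.8]
res mm [3.1 3.3 2.1 4.8]
res mm [0.8 1.5 0.9]
(array([ 0.50938311, -0.1448623 ]), np.float64(0.3972332705872636)) (array([ 0.65312807, -0.04424594]), np.float64(0.19200647001883753)) (array([0.58572416, 0.06438865]), np.float64(0.14484443211147505))
in fence: stop [-0.04543463  0.11950086] cassette [-0.16030391 -0.07133667] 0.20522680056842607 goal [-0.07, np.float64(0.02950086025778159)]
goal world [ 0.57878482 -0.02864523]
[ 0.55993478 -0.19662772  0.03876484]
[ 0.47837805 -0.16283294  0.02399587]
[ 0.48289563 -0.16296432  0.02120237]
[ 0.546989   -0.15858836  0.043598  ]
```

Emit:
{"api": "send_rows", "payload": {
  "rows": [
    {"dx":-22.7,"dy":-21.6,"jaw":-1},
    {"dx":-22.7,"dy":-21.6,"jaw":-1},
    {"dx":-22.7,"dy":-21.6,"jaw":-1},
    {"dx":-22.7,"dy":-21.6,"jaw":-1},
    {"dx":-22.7,"dy":-21.6,"jaw":-1},
    {"dx":-22.7,"dy":-21.6,"jaw":-1},
    {"dx":-22.7,"dy":-21.6,"jaw":-1},
    {"dx":-22.7,"dy":-21.6,"jaw":-1},
    {"dx":-22.7,"dy":-21.6,"jaw":-1},
    {"dx":-22.7,"dy":-21.6,"jaw":-1},
    {"dx":-22.7,"dy":-21.6,"jaw":-1},
    {"dx":-22.7,"dy":-21.6,"jaw":-1}
  ]
}}

```text
invalid input at $.rows[0]: expected keys dx, dy, dz, roll, jaw
```

Emit:
{"api": "send_rows", "payload": {
  "rows": [
    {"dx":-22.7,"dy":-21.6,"jaw":-1},
    {"dx":-22.7,"dy":-21.6,"jaw":-1},
    {"dx":-22.7,"dy":-21.6,"jaw":-1},
    {"dx":-22.7,"dy":-21.6,"jaw":-1},
    {"dx":-22.7,"dy":-21.6,"jaw":-1},
    {"dx":-22.7,"dy":-21.6,"jaw":-1},
    {"dx":-22.7,"dy":-21.6,"jaw":-1},
    {"dx":-22.7,"dy":-21.6,"jaw":-1},
    {"dx":-22.7,"dy":-21.6,"jaw":-1},
    {"dx":-22.7,"dy":-21.6,"jaw":-1},
    {"dx":-22.7,"dy":-21.6,"jaw":-1},
    {"dx":-22.7,"dy":-21.6,"jaw":-1}
  ]
}}

```text
invalid input at $.rows[0]: expected keys dx, dy, dz, roll, jaw
```

Emit:
{"api": "send_rows", "payload": {
  "rows": [
    {"roll":5.5},
    {"roll":5.5},
    {"roll":5.5},
    {"roll":5.5},
    {"roll":5.5},
    {"roll":5.5},
    {"roll":5.5},
    {"roll":5.5},
    {"roll":5.5},
    {"dz":30},
    {"dz":30},
    {"dz":0}
  ]
}}

```text
invalid input at $.rows[0]: expected keys dx, dy, dz, roll, jaw
```

All five keys are needed in every row.

Emit:
{"api": "send_rows", "payload": {
  "rows": [
    {"dx":-22.7,"dy":-21.6,"dz":0,"roll":0,"jaw":-1},
    {"dx":-22.7,"dy":-21.6,"dz":0,"roll":0,"jaw":-1},
    {"dx":-22.7,"dy":-21.6,"dz":0,"roll":0,"jaw":-1},
    {"dx":-22.7,"dy":-21.6,"dz":0,"roll":0,"jaw":-1},
    {"dx":-22.7,"dy":-21.6,"dz":0,"roll":0,"jaw":-1},
    {"dx":-22.7,"dy":-21.6,"dz":0,"roll":0,"jaw":-1},
    {"dx":-22.7,"dy":-21.6,"dz":0,"roll":0,"jaw":-1},
    {"dx":-22.7,"dy":-21.6,"dz":0,"roll":0,"jaw":-1},
    {"dx":-22.7,"dy":-21.6,"dz":0,"roll":0,"jaw":-1},
    {"dx":-22.7,"dy":-21.6,"dz":0,"roll":0,"jaw":-1},
    {"dx":-22.7,"dy":-21.6,"dz":0,"roll":0,"jaw":-1},
    {"dx":-22.7,"dy":-21.6,"dz":0,"roll":0,"jaw":-1}
  ]
}}

```text
time_s: 1.1
ee_pos: [0.3484, 0.1924, 0.2054]
eef_rot: [-3.142, 0.0, 2.832]
force: [0.1, 0.9, 0.6]
grip_width: 0.094
grip_force: 0.0
```

Emit:
{"api": "send_rows", "payload": {
  "rows": [
    {"dx":-22.7,"dy":-21.6,"dz":0,"roll":0,"jaw":-1},
    {"dx":-22.7,"dy":-21.6,"dz":0,"roll":0,"jaw":-1},
    {"dx":-22.7,"dy":-21.6,"dz":0,"roll":0,"jaw":-1},
    {"dx":-22.7,"dy":-21.6,"dz":0,"roll":0,"jaw":-1},
    {"dx":-22.7,"dy":-21.6,"dz":0,"roll":0,"jaw":-1},
    {"dx":-22.7,"dy":-21.6,"dz":0,"roll":0,"jaw":-1},
    {"dx":-22.7,"dy":-21.6,"dz":0,"roll":0,"jaw":-1},
    {"dx":-22.7,"dy":-21.6,"dz":0,"roll":0,"jaw":-1},
    {"dx":-22.7,"dy":-21.6,"dz":0,"roll":0,"jaw":-1},
    {"dx":-22.7,"dy":-21.6,"dz":0,"roll":0,"jaw":-1},
    {"dx":-22.7,"dy":-21.6,"dz":0,"roll":0,"jaw":-1},
    {"dx":-22.7,"dy":-21.6,"dz":0,"roll":0,"jaw":-1}
  ]
}}

```text
time_s: 2.1
ee_pos: [0.5289, -0.1375, 0.2051]
eef_rot: [3.142, -0.001, 2.832]
force: [1.3, -0.2, 1.0]
grip_width: 0.0939
grip_force: 0.0
```

Emit:
{"api": "send_rows", "payload": {
  "rows": [
    {"dx":0,"dy":0,"dz":0,"roll":5.5,"jaw":-1},
    {"dx":0,"dy":0,"dz":0,"roll":5.5,"jaw":-1},
    {"dx":0,"dy":0,"dz":0,"roll":5.5,"jaw":-1},
    {"dx":0,"dy":0,"dz":0,"roll":5.5,"jaw":-1},
    {"dx":0,"dy":0,"dz":0,"roll":5.5,"jaw":-1},
    {"dx":0,"dy":0,"dz":0,"roll":5.5,"jaw":-1},
    {"dx":0,"dy":0,"dz":0,"roll":5.5,"jaw":-1},
    {"dx":0,"dy":0,"dz":0,"roll":5.5,"jaw":-1},
    {"dx":0,"dy":0,"dz":0,"roll":5.5,"jaw":-1},
    {"dx":0,"dy":0,"dz":0,"roll":0,"jaw":-1},
    {"dx":0,"dy":0,"dz":0,"roll":0,"jaw":-1},
    {"dx":0,"dy":0,"dz":0,"roll":0,"jaw":-1}
  ]
}}

```text
time_s: 3.1
ee_pos: [0.5284, -0.136, 0.2053]
eef_rot: [-3.141, -0.0, 1.971]
force: [0.4, 0.4, 0.8]
grip_width: 0.0941
grip_force: 0.0
```

Run:
```python
from h import *
c=grab('wrist'); cv2.imwrite('pics/wrist1.png',cv2.resize(c['frame'][:,:,::-1],(800,600)))
```

```text
(no output)
```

View pics/wrist1.png

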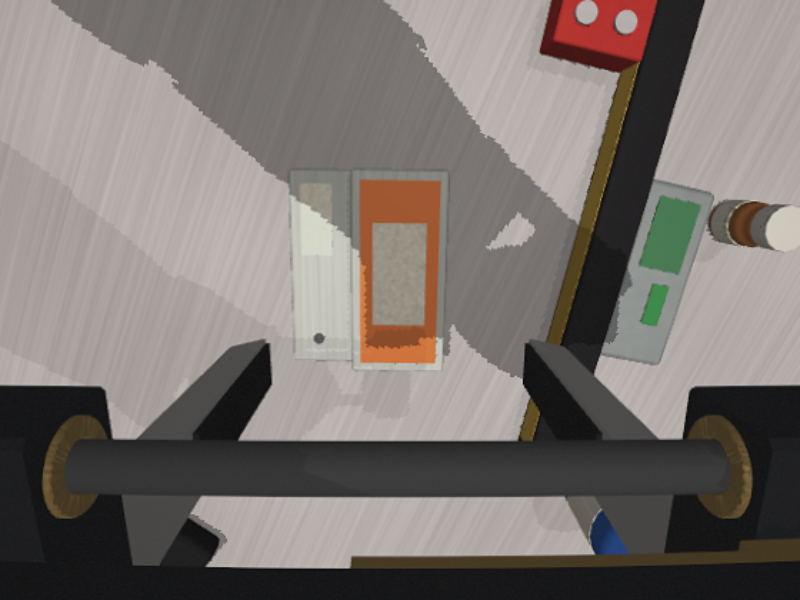

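The wrist view shows the cassette aligned with the tool, raised-top corners at (352,170), (447,172), (442,370) and (352,369). The fence's top front edge runs from (638,65) to (535,440). I'll refine the poses with these.

Run:
```python
from h import *
c=dict(np.load('wrist.npz'))
def P(u,v,z): return world(c,u*.7-.15,v*.7-.15,z)[:2]
C=np.array([P(*p,.042) for p in [(352,170),(447,172),(442,370),(352,369)]]);print(np.round(C,4).tolist(),C.mean(0))
d=C[0]-C[3]+C[1]-C[2];print('yaw',np.arctan2(-d[0],d[1]))
a,b=P(638,65,.036),P(535,440,.036);print('fence edge',a,b,np.arctan2(a[0]-b[0],b[1]-a[1]),np.arctan2(-(a-b)[0],(a-b)[1]))
cv2.imwrite('pics/stop.png',cv2.resize(c['frame'][0:75,350:450,::-1],(800,600),interpolation=cv2.INTER_CUBIC))
```

```text
[[0.4735, -0.0801], [0.531, -0.0571], [0.5839, -0.1834], [0.5246, -0.2077]] [ 0.52823735 -0.13209176]
yaw 0.38859286733292137
fence edge [0.61722768 0.05340731] [ 0.672978   -0.20926419] -2.9324526945798466 0.20913995900994664
```

View pics/stop.png

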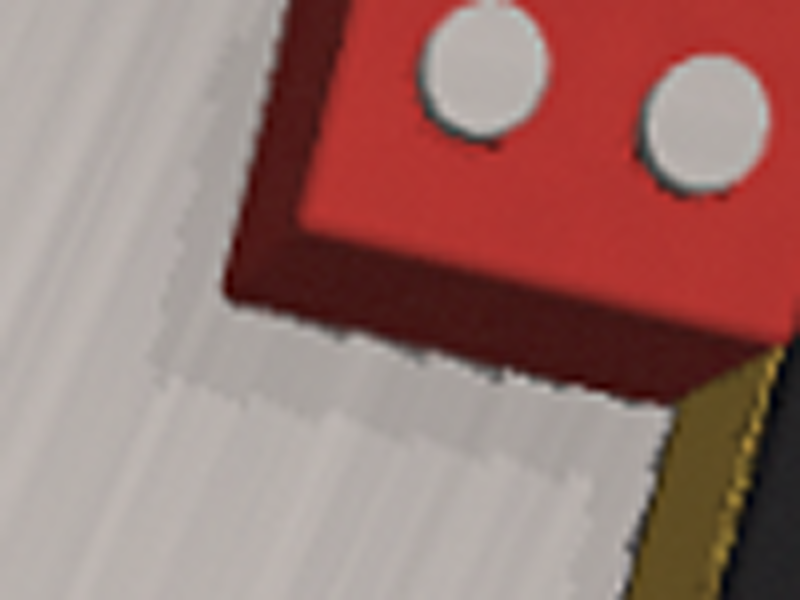

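The stop's top corners are at about (298,228) and (790,345) in this 8x crop. I'm working out the goal from them and descending.

Run:
```python
from h import *
c=dict(np.load('wrist.npz'))
a,b=[world(c,350+u/8-.5,v/8-.5,.036)[:2] for u,v in [(298,228),(790,345)]]
print(a,b,np.linalg.norm(b-a),np.arctan2(*(b-a)[::-1]))
y=.2; ex=np.array([np.cos(y),np.sin(y)]);ey=np.array([-ex[1],ex[0]])
e=np.array([.6451,-.0779]) # fence face mid
w=(ex@e); s=ey@((a+b)/2)
print('fence face u',w,ex@np.array([.6172,.0534]),ex@np.array([.673,-.2093]),'stop v',s)
g=lambda u,v: ex*u+ey*v
print('staging TCP (block centre, 35mm gap, touching stop)',g(w-.035-.0325,s-.07),'goal',g(w-.0325,s-.07))
```

```text
[0.55995143 0.04436568] [0.61765495 0.05618801] 0.05890215598952946 0.20208389174457503
fence face u 0.6167646084964498 0.6155060341080706 0.6180033159517494 stop v -0.06770248211023355
staging TCP (block centre, 35mm gap, touching stop) [ 0.56567315 -0.02583557] goal [ 0.59997548 -0.01888214]
```

Emit:
{"api": "send_rows", "payload": {
  "rows": [
    {"dx":0,"dy":0,"dz":25,"roll":0,"jaw":-1},
    {"dx":0,"dy":0,"dz":25,"roll":0,"jaw":-1},
    {"dx":0,"dy":0,"dz":25,"roll":0,"jaw":-1},
    {"dx":0,"dy":0,"dz":25,"roll":0,"jaw":-1},
    {"dx":0,"dy":0,"dz":20,"roll":0,"jaw":-1},
    {"dx":0,"dy":0,"dz":20,"roll":0,"jaw":-1},
    {"dx":0,"dy":0,"dz":15,"roll":0,"jaw":-1},
    {"dx":0,"dy":0,"dz":10,"roll":0,"jaw":-1},
    {"dx":0,"dy":0,"dz":8,"roll":0,"jaw":-1},
    {"dx":0,"dy":0,"dz":5,"roll":0,"jaw":-1},
    {"dx":0,"dy":0,"dz":0,"roll":0,"jaw":-1},
    {"dx":0,"dy":0,"dz":0,"roll":0,"jaw":-1}
  ]
}}

```text
time_s: 4.15
ee_pos: [0.5288, -0.1361, 0.0279]
eef_rot: [3.141, 0.0, 1.968]
force: [-0.4, 0.0, 0.6]
grip_width: 0.0939
grip_force: 0.0
```

Emit:
{"api": "send_rows", "payload": {
  "rows": [
    {"dx":0,"dy":0,"dz":0,"roll":0,"jaw":1},
    {"dx":0,"dy":0,"dz":0,"roll":0,"jaw":1},
    {"dx":0,"dy":0,"dz":0,"roll":0,"jaw":1},
    {"dx":0,"dy":0,"dz":0,"roll":0,"jaw":1},
    {"dx":0,"dy":0,"dz":0,"roll":0,"jaw":1},
    {"dx":0,"dy":0,"dz":0,"roll":0,"jaw":1},
    {"dx":0,"dy":0,"dz":0,"roll":0,"jaw":1},
    {"dx":0,"dy":0,"dz":0,"roll":0,"jaw":1}
  ],
  "force": 15
}}

```text
time_s: 4.82
ee_pos: [0.5287, -0.136, 0.0277]
eef_rot: [3.141, 0.0, 1.968]
force: [-0.1, 0.8, 3.8]
grip_width: 0.0648
grip_force: 15.0
```

Emit:
{"api": "send_rows", "payload": {
  "rows": [
    {"dx":0,"dy":0,"dz":0,"roll":2.8,"jaw":1},
    {"dx":0,"dy":0,"dz":0,"roll":2.8,"jaw":1},
    {"dx":0,"dy":0,"dz":0,"roll":2.8,"jaw":1},
    {"dx":0,"dy":0,"dz":0,"roll":2.8,"jaw":1},
    {"dx":5,"dy":3,"dz":0,"roll":0,"jaw":1},
    {"dx":10,"dy":7,"dz":0,"roll":0,"jaw":1},
    {"dx":10,"dy":7,"dz":0,"roll":0,"jaw":1},
    {"dx":10,"dy":7,"dz":0,"roll":0,"jaw":1},
    {"dx":10,"dy":7,"dz":0,"roll":0,"jaw":1},
    {"dx":10,"dy":7,"dz":0,"roll":0,"jaw":1},
    {"dx":10,"dy":7,"dz":0,"roll":0,"jaw":1},
    {"dx":10,"dy":7,"dz":0,"roll":0,"jaw":1}
  ]
}}

```text
time_s: 5.82
ee_pos: [0.5649, -0.051, 0.0277]
eef_rot: [3.141, 0.001, 1.774]
force: [-2.0, -4.8, 6.7]
grip_width: 0.0647
grip_force: 15.0
```

Emit:
{"api": "send_rows", "payload": {
  "rows": [
    {"dx":6,"dy":4,"dz":0,"roll":0,"jaw":1},
    {"dx":3,"dy":2,"dz":0,"roll":0,"jaw":1},
    {"dx":2,"dy":0,"dz":0,"roll":0,"jaw":1},
    {"dx":0,"dy":0,"dz":0,"roll":0,"jaw":1},
    {"dx":0,"dy":0,"dz":0,"roll":0,"jaw":1},
    {"dx":0,"dy":0,"dz":0,"roll":0,"jaw":1}
  ]
}}

```text
time_s: 6.32
ee_pos: [0.5685, -0.0393, 0.0277]
eef_rot: [3.141, -0.001, 1.773]
force: [3.0, 4.1, 5.8]
grip_width: 0.0649
grip_force: 15.0
```

Run:
```python
from h import *
o=get_obs();print(o['ee_pos'],o['eef_rot'],o['force'])
c=grab('side'); cv2.imwrite('pics/side2.png',cv2.resize(c['frame'][150:270,210:370,::-1],(800,600),interpolation=cv2.INTER_CUBIC))
```

```text
[ 0.56848436 -0.03928341  0.02770697] [ 3.14054808e+00 -7.64766606e-04  1.77283606e+00] [3.03136567 4.06113704 5.76167076]
```

View pics/side2.png

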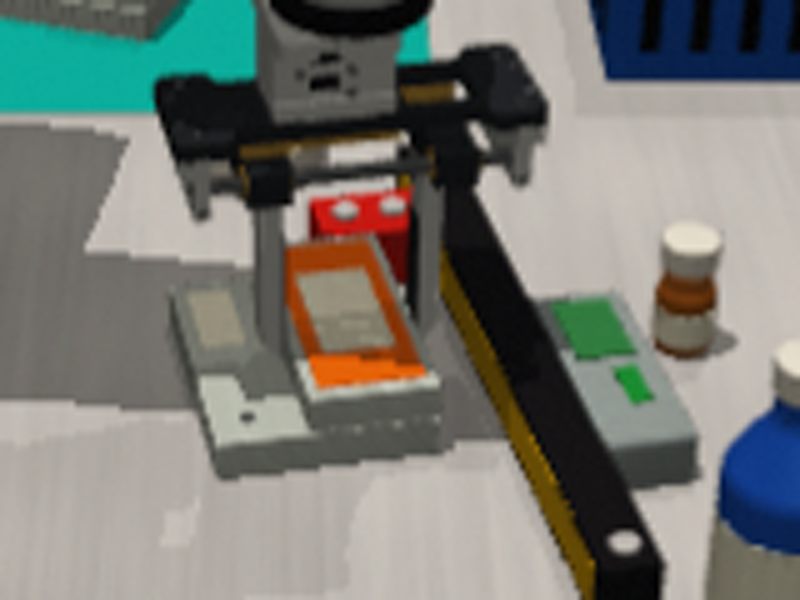

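The block is held, parallel to the fence (block corner 440,385, fence edge about 505,385), and just short of the red stop. I'll creep toward the stop and watch the force.

Emit:
{"api": "send_rows", "payload": {
  "rows": [
    {"dx":2,"dy":0,"dz":0,"roll":0,"jaw":1},
    {"dx":2,"dy":0,"dz":0,"roll":0,"jaw":1},
    {"dx":2,"dy":0,"dz":0,"roll":0,"jaw":1},
    {"dx":0,"dy":0,"dz":0,"roll":0,"jaw":1},
    {"dx":0,"dy":0,"dz":0,"roll":0,"jaw":1}
  ]
}}

```text
time_s: 6.78
ee_pos: [0.567, -0.0343, 0.0277]
eef_rot: [3.141, 0.0, 1.773]
force: [1.0, -2.1, 6.1]
grip_width: 0.0651
grip_force: 15.0
```

Emit:
{"api": "send_rows", "payload": {
  "rows": [
    {"dx":1,"dy":0,"dz":0,"roll":0,"jaw":1},
    {"dx":1,"dy":0,"dz":0,"roll":0,"jaw":1},
    {"dx":0,"dy":0,"dz":0,"roll":0,"jaw":1},
    {"dx":0,"dy":0,"dz":0,"roll":0,"jaw":1}
  ]
}}

```text
time_s: 7.12
ee_pos: [0.5667, -0.0326, 0.0277]
eef_rot: [3.141, 0.001, 1.773]
force: [0.8, -3.5, 6.1]
grip_width: 0.0646
grip_force: 15.0
```

Emit:
{"api": "send_rows", "payload": {
  "rows": [
    {"dx":1,"dy":0,"dz":0,"roll":0,"jaw":1},
    {"dx":1,"dy":0,"dz":0,"roll":0,"jaw":1},
    {"dx":0,"dy":0,"dz":0,"roll":0,"jaw":1},
    {"dx":0,"dy":0,"dz":0,"roll":0,"jaw":1}
  ]
}}

```text
time_s: 7.45
ee_pos: [0.5663, -0.0306, 0.0277]
eef_rot: [3.141, 0.001, 1.773]
force: [0.2, -4.2, 5.8]
grip_width: 0.065
grip_force: 15.0
```

Emit:
{"api": "send_rows", "payload": {
  "rows": [
    {"dx":1,"dy":0,"dz":0,"roll":0,"jaw":1},
    {"dx":1,"dy":0,"dz":0,"roll":0,"jaw":1},
    {"dx":0,"dy":0,"dz":0,"roll":0,"jaw":1},
    {"dx":0,"dy":0,"dz":0,"roll":0,"jaw":1}
  ]
}}

```text
time_s: 7.78
ee_pos: [0.5661, -0.0297, 0.0277]
eef_rot: [3.141, 0.002, 1.772]
force: [2.6, -11.0, 4.2]
grip_width: 0.065
grip_force: 15.0
```

Emit:
{"api": "send_rows", "payload": {
  "rows": [
    {"dx":1,"dy":0,"dz":0,"roll":0,"jaw":1},
    {"dx":1,"dy":0,"dz":0,"roll":0,"jaw":1},
    {"dx":0,"dy":0,"dz":0,"roll":0,"jaw":1},
    {"dx":0,"dy":0,"dz":0,"roll":0,"jaw":1}
  ]
}}

```text
time_s: 8.12
ee_pos: [0.5658, -0.0285, 0.0277]
eef_rot: [3.141, 0.003, 1.772]
force: [4.2, -16.6, 2.5]
grip_width: 0.0647
grip_force: 15.0
```

The cassette is now against the stop. I'll release, lift, move back over the ledge and turn 90° so both finger edges can push the step.

Emit:
{"api": "send_rows", "payload": {
  "rows": [
    {"dx":0,"dy":0,"dz":0,"roll":0,"jaw":-1},
    {"dx":0,"dy":0,"dz":0,"roll":0,"jaw":-1},
    {"dx":0,"dy":0,"dz":0,"roll":0,"jaw":-1},
    {"dx":0,"dy":0,"dz":0,"roll":0,"jaw":-1},
    {"dx":0,"dy":0,"dz":0,"roll":0,"jaw":-1},
    {"dx":0,"dy":0,"dz":0,"roll":0,"jaw":-1},
    {"dx":0,"dy":0,"dz":-15,"roll":0,"jaw":-1},
    {"dx":0,"dy":0,"dz":-20,"roll":0,"jaw":-1},
    {"dx":0,"dy":0,"dz":-20,"roll":0,"jaw":-1},
    {"dx":0,"dy":0,"dz":-20,"roll":0,"jaw":-1},
    {"dx":2,"dy":-20,"dz":0,"roll":0,"jaw":-1},
    {"dx":2,"dy":-20,"dz":0,"roll":0,"jaw":-1}
  ]
}}

```text
time_s: 9.12
ee_pos: [0.5255, -0.0304, 0.1033]
eef_rot: [3.14, 0.001, 1.773]
force: [-1.0, -0.3, 0.3]
grip_width: 0.0943
grip_force: 0.0
```

Emit:
{"api": "send_rows", "payload": {
  "rows": [
    {"dx":0,"dy":-15,"dz":0,"roll":0,"jaw":-0.4},
    {"dx":0,"dy":0,"dz":0,"roll":6,"jaw":-0.4},
    {"dx":0,"dy":0,"dz":0,"roll":6,"jaw":-0.4},
    {"dx":0,"dy":0,"dz":0,"roll":6,"jaw":-0.4},
    {"dx":0,"dy":0,"dz":0,"roll":6,"jaw":-0.4},
    {"dx":0,"dy":0,"dz":0,"roll":6,"jaw":-0.4},
    {"dx":0,"dy":0,"dz":0,"roll":6,"jaw":-0.4},
    {"dx":0,"dy":0,"dz":0,"roll":6,"jaw":-0.4},
    {"dx":0,"dy":0,"dz":0,"roll":6,"jaw":-0.4},
    {"dx":0,"dy":0,"dz":0,"roll":6,"jaw":-0.4},
    {"dx":0,"dy":0,"dz":0,"roll":6,"jaw":-0.4},
    {"dx":0,"dy":0,"dz":0,"roll":6,"jaw":-0.4}
  ]
}}

```text
time_s: 10.12
ee_pos: [0.5106, -0.0334, 0.1024]
eef_rot: [-3.142, 0.0, 0.615]
force: [0.4, 0.0, -0.1]
grip_width: 0.0658
grip_force: 0.0
```

Emit:
{"api": "send_rows", "payload": {
  "rows": [
    {"dx":0,"dy":0,"dz":0,"roll":6,"jaw":-0.4},
    {"dx":0,"dy":0,"dz":0,"roll":6,"jaw":-0.4},
    {"dx":0,"dy":0,"dz":0,"roll":6,"jaw":-0.4},
    {"dx":0,"dy":0,"dz":0,"roll":6,"jaw":-0.4},
    {"dx":0,"dy":0,"dz":0,"roll":0,"jaw":-0.4},
    {"dx":0,"dy":0,"dz":0,"roll":0,"jaw":-0.4}
  ]
}}

```text
time_s: 10.62
ee_pos: [0.5106, -0.0334, 0.1024]
eef_rot: [-3.142, 0.0, 0.205]
force: [0.6, 0.2, 0.3]
grip_width: 0.066
grip_force: 0.0
```

Run:
```python
from h import *
o=get_obs();print(o['ee_pos'],o['eef_rot'],o['force'],o['grip_width'])
c=grab('wrist'); cv2.imwrite('pics/wrist2.png',cv2.resize(c['frame'][:,:,::-1],(800,600)))
```

```text
[ 0.51056384 -0.03344333  0.10244503] [-3.14156906e+00  5.59558244e-05  2.04917796e-01] [0.62448353 0.15253424 0.3497082 ] 0.06600752836220226
```

View pics/wrist2.png

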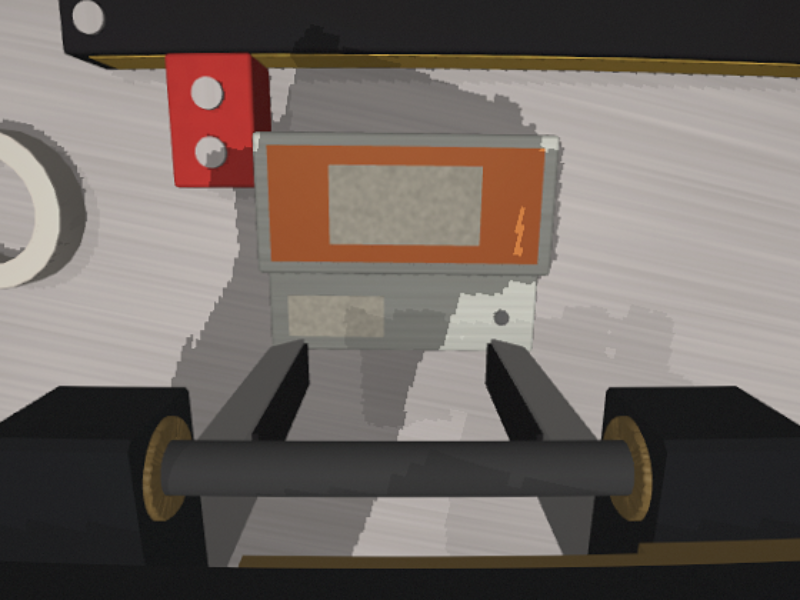

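The cassette sits square against the red stop (contact near 262,135–185), the fingers are over the ledge, and the path to the fence is clear. Descending.

Emit:
{"api": "send_rows", "payload": {
  "rows": [
    {"dx":0,"dy":0,"dz":15,"roll":0.7,"jaw":-0.4},
    {"dx":0,"dy":0,"dz":20,"roll":0,"jaw":-0.4},
    {"dx":0,"dy":0,"dz":20,"roll":0,"jaw":-0.4},
    {"dx":0,"dy":0,"dz":12,"roll":0,"jaw":-0.4},
    {"dx":0,"dy":0,"dz":6,"roll":0,"jaw":-0.4},
    {"dx":0,"dy":0,"dz":3,"roll":0,"jaw":-0.4},
    {"dx":0,"dy":0,"dz":0,"roll":0,"jaw":-0.4},
    {"dx":0,"dy":0,"dz":0,"roll":0,"jaw":-0.4}
  ]
}}

```text
time_s: 11.33
ee_pos: [0.511, -0.0335, 0.0271]
eef_rot: [3.141, -0.001, 0.19]
force: [0.5, 0.6, 1.1]
grip_width: 0.0656
grip_force: 0.0
```

Emit:
{"api": "send_rows", "payload": {
  "rows": [
    {"dx":4,"dy":0,"dz":0,"roll":0,"jaw":-0.4},
    {"dx":4,"dy":0,"dz":0,"roll":0,"jaw":-0.4},
    {"dx":4,"dy":0,"dz":0,"roll":0,"jaw":-0.4},
    {"dx":4,"dy":0,"dz":0,"roll":0,"jaw":-0.4},
    {"dx":4,"dy":0,"dz":0,"roll":0,"jaw":-0.4},
    {"dx":4,"dy":0,"dz":0,"roll":0,"jaw":-0.4},
    {"dx":4,"dy":0,"dz":0,"roll":0,"jaw":-0.4},
    {"dx":4,"dy":0,"dz":0,"roll":0,"jaw":-0.4},
    {"dx":4,"dy":0,"dz":0,"roll":0,"jaw":-0.4},
    {"dx":4,"dy":0,"dz":0,"roll":0,"jaw":-0.4},
    {"dx":0,"dy":0,"dz":0,"roll":0,"jaw":-0.4}
  ]
}}

```text
time_s: 12.25
ee_pos: [0.5508, -0.0258, 0.0264]
eef_rot: [3.141, -0.001, 0.189]
force: [-0.0, 0.8, -0.2]
grip_width: 0.0657
grip_force: 0.0
```

Emit:
{"api": "send_rows", "payload": {
  "rows": [
    {"dx":2,"dy":0,"dz":0,"roll":0,"jaw":-0.4},
    {"dx":2,"dy":0,"dz":0,"roll":0,"jaw":-0.4},
    {"dx":1,"dy":0,"dz":0,"roll":0,"jaw":-0.4},
    {"dx":0,"dy":0,"dz":0,"roll":0,"jaw":-0.4},
    {"dx":0,"dy":0,"dz":0,"roll":0,"jaw":-0.4}
  ]
}}

```text
time_s: 12.67
ee_pos: [0.555, -0.025, 0.0264]
eef_rot: [3.142, -0.0, 0.189]
force: [0.1, 0.1, 0.2]
grip_width: 0.0659
grip_force: 0.1
```

Emit:
{"api": "send_rows", "payload": {
  "rows": [
    {"dx":2,"dy":0,"dz":0,"roll":0,"jaw":-0.4},
    {"dx":2,"dy":0,"dz":0,"roll":0,"jaw":-0.4}
  ]
}}

```text
time_s: 12.83
ee_pos: [0.558, -0.0245, 0.0264]
eef_rot: [3.142, 0.002, 0.19]
force: [-21.6, -7.3, 15.1]
grip_width: 0.0657
grip_force: 11.4
```

Emit:
{"api": "send_rows", "payload": {
  "rows": [
    {"dx":1,"dy":0,"dz":0,"roll":0,"jaw":-0.4},
    {"dx":1,"dy":0,"dz":0,"roll":0,"jaw":-0.4},
    {"dx":0,"dy":0,"dz":0,"roll":0,"jaw":-0.4}
  ]
}}

```text
time_s: 13.08
ee_pos: [0.5581, -0.0246, 0.0264]
eef_rot: [-3.141, 0.007, 0.19]
force: [-24.2, -7.8, 17.1]
grip_width: 0.0656
grip_force: 12.7
```

Run:
```python
from h import *
o=get_obs();print(o['force'],o['moment'])
c=grab('side'); cv2.imwrite('pics/side3.png',cv2.resize(c['frame'][145:250,230:370,::-1],(800,600),interpolation=cv2.INTER_CUBIC))
```

```text
[-24.16481504  -7.77444167  17.09502418] [-0.96669519  4.61143591  0.80011032]
```

View pics/side3.png

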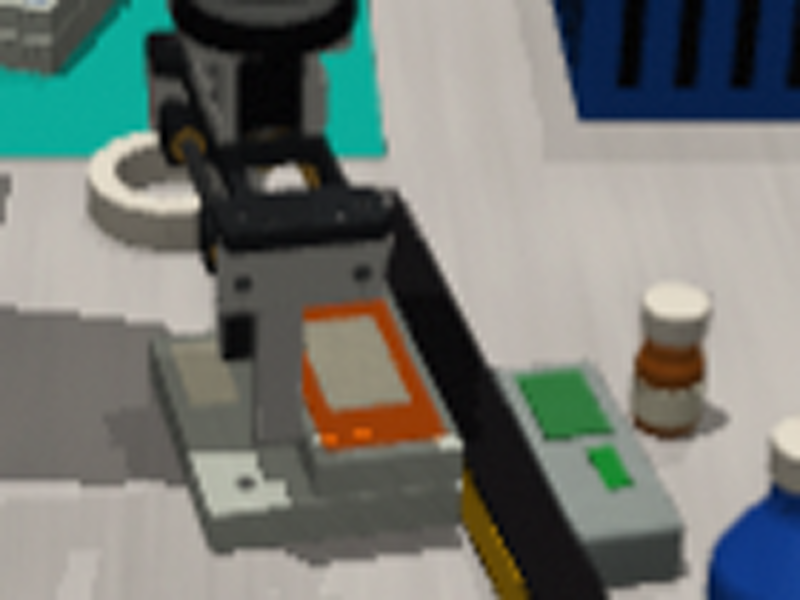

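The raised side is against the fence (460,450). A dark patch under the near end (about 370,550) could mean the cassette is slightly tilted, so I'll check with the depth map.

```bash
cat > tilt.py <<'E'
from h import *
def plane(c,poly,off,s):
    pts=[]
    m=np.zeros((420,560),np.uint8); cv2.fillPoly(m,[np.array([[off[0]+u/s[0],off[1]+v/s[1]] for u,v in poly]).astype(int)],1)
    for v,u in zip(*np.nonzero(m)): pts.append(world(c,u,v))
    P=np.array(pts); ok=np.abs(P[:,2]-np.median(P[:,2]))<.012; P=P[ok]; m=P.mean(0)
    co=np.linalg.lstsq(np.c_[P[:,:2]-m[:2],np.ones(len(P))],P[:,2],rcond=None)[0]
    a=.192; ex=np.array([np.cos(a),np.sin(a)]);ey=np.array([-ex[1],ex[0]])
    print('mean',np.round(m,4),'slope fwd %.3f left %.3f'%(co[:2]@ex,co[:2]@ey),'n',len(P),'sd',np.std(P[:,2]).round(4))
E
python3 - <<'E'
from tilt import *
c=dict(np.load('side.npz')); s=(800/140,600/105)
plane(c,[(310,325),(380,310),(435,430),(325,435)],(230,145),s)     # lid
plane(c,[(185,350),(225,350),(245,440),(300,505),(225,530)],(230,145),s) # ledge
plane(c,[(515,380),(570,375),(660,510),(600,530)],(230,145),s) # reader, 30mm
plane(c,[(20,540),(150,540),(150,590),(20,590)],(230,145),s)
plane(c,[(250,570),(440,570),(440,595),(250,595)],(230,145),s)
E
```

```text
mean [ 0.6061 -0.034   0.0428] slope fwd -0.008 left 0.005 n 374 sd 0.0014
mean [ 0.5483 -0.0518  0.0214] slope fwd -0.007 left 0.026 n 286 sd 0.0025
mean [ 0.7001 -0.0693  0.0303] slope fwd 0.002 left 0.008 n 304 sd 0.0016
mean [ 4.866e-01 -1.097e-01 -4.000e-04] slope fwd -0.006 left -0.026 n 240 sd 0.0015
mean [ 5.954e-01 -1.218e-01 -3.000e-04] slope fwd -0.006 left -0.051 n 209 sd 0.0013
```

The cassette is flat: the lid measures 42.8 mm high with slopes near zero. I'll ease forward a touch and add downward command, so the tips bear on the ledge.

Emit:
{"api": "send_rows", "payload": {
  "rows": [
    {"dx":-1,"dy":0,"dz":1,"roll":0,"jaw":-0.4},
    {"dx":0,"dy":0,"dz":0,"roll":0,"jaw":-0.4},
    {"dx":0,"dy":0,"dz":0,"roll":0,"jaw":-0.4},
    {"dx":0,"dy":0,"dz":0,"roll":0,"jaw":-0.4}
  ]
}}

```text
time_s: 13.47
ee_pos: [0.558, -0.0245, 0.0253]
eef_rot: [-3.141, 0.005, 0.19]
force: [-15.8, -4.0, 10.7]
grip_width: 0.0662
grip_force: 8.4
```

Emit:
{"api": "send_rows", "payload": {
  "rows": [
    {"dx":0,"dy":0,"dz":1,"roll":0,"jaw":-0.4},
    {"dx":0,"dy":0,"dz":0,"roll":0,"jaw":-0.4},
    {"dx":0,"dy":0,"dz":0,"roll":0,"jaw":-0.4},
    {"dx":0,"dy":0,"dz":0,"roll":0,"jaw":-0.4}
  ]
}}

```text
time_s: 13.8
ee_pos: [0.558, -0.0244, 0.0243]
eef_rot: [-3.141, 0.005, 0.19]
force: [-15.9, -4.4, 9.6]
grip_width: 0.0658
grip_force: 8.4
```

Emit:
{"api": "send_rows", "payload": {
  "rows": [
    {"dx":0,"dy":0,"dz":1,"roll":0,"jaw":-0.4},
    {"dx":0,"dy":0,"dz":1,"roll":0,"jaw":-0.4},
    {"dx":0,"dy":0,"dz":0.5,"roll":0,"jaw":-0.4},
    {"dx":0,"dy":0,"dz":0,"roll":0,"jaw":-0.4},
    {"dx":0,"dy":0,"dz":0,"roll":0,"jaw":-0.4},
    {"dx":0,"dy":0,"dz":0,"roll":0,"jaw":-0.4}
  ]
}}

```text
time_s: 14.3
ee_pos: [0.558, -0.0243, 0.0223]
eef_rot: [-3.141, 0.005, 0.19]
force: [-19.0, -4.2, 16.7]
grip_width: 0.0655
grip_force: 13.0
```

Emit:
{"api": "send_rows", "payload": {
  "rows": [
    {"dx":0.5,"dy":0,"dz":0.5,"roll":0,"jaw":-0.4},
    {"dx":0,"dy":0,"dz":0,"roll":0,"jaw":-0.4},
    {"dx":0,"dy":0,"dz":0,"roll":0,"jaw":-0.4},
    {"dx":0,"dy":0,"dz":0,"roll":0,"jaw":-0.4}
  ]
}}

```text
time_s: 14.63
ee_pos: [0.558, -0.0243, 0.0222]
eef_rot: [-3.141, 0.006, 0.191]
force: [-26.3, -4.5, 25.4]
grip_width: 0.0656
grip_force: 17.0
```

Emit:
{"api": "send_rows", "payload": {
  "rows": [
    {"dx":-0.3,"dy":0,"dz":-0.6,"roll":0,"jaw":-0.4},
    {"dx":0,"dy":0,"dz":0,"roll":0,"jaw":-0.4},
    {"dx":0,"dy":0,"dz":0,"roll":0,"jaw":-0.4},
    {"dx":0,"dy":0,"dz":0,"roll":0,"jaw":-0.4},
    {"dx":0,"dy":0,"dz":0,"roll":0,"jaw":-0.4},
    {"dx":0,"dy":0,"dz":0,"roll":0,"jaw":-0.4}
  ]
}}

```text
time_s: 15.13
ee_pos: [0.558, -0.0244, 0.0223]
eef_rot: [-3.141, 0.005, 0.19]
force: [-20.8, -3.8, 16.7]
grip_width: 0.0654
grip_force: 13.3
```

Run:
```python
from tilt import *
o=get_obs();print(o['force'],o['ee_pos'],o['time_s'])
c=grab('side'); s=(800/140,600/105)
plane(c,[(310,325),(380,310),(435,430),(325,435)],(230,145),s)
plane(c,[(185,350),(225,350),(245,440),(300,505),(225,530)],(230,145),s)
cv2.imwrite('pics/side4.png',cv2.resize(c['frame'][145:250,230:370,::-1],(800,600),interpolation=cv2.INTER_CUBIC))
c=grab('scene'); cv2.imwrite('pics/scene4.png',cv2.resize(c['frame'][130:250,205:365,::-1],(800,600),interpolation=cv2.INTER_CUBIC))
```

```text
[-20.81383318  -3.76008071  16.71251479] [ 0.55802087 -0.02435593  0.02229491] 15.1333
mean [ 0.6061 -0.0341  0.0429] slope fwd -0.012 left 0.001 n 375 sd 0.0015
mean [ 0.5483 -0.052   0.0215] slope fwd 0.020 left 0.025 n 282 sd 0.0025
```

View pics/scene4.png

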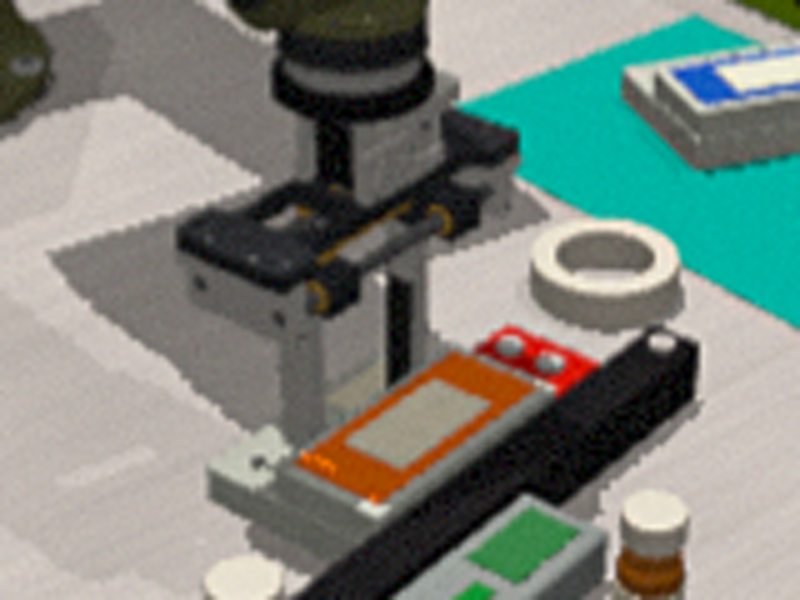

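The cassette lies flat along the fence with its end at the red stop (about 550,395). The push holds steady at about 21 N forward and 17 N down. Handing in.

```bash
python3 -c "
from station import *
print(hand_in())"
```

```text
the job is handed in; nothing more can be done
None
```

The cassette is in the corner, flat against the fence with its end at the stop, and I handed the job in with the arm still pushing at about 21 N forward and 17 N down (more than the 10 N asked); no verdict came back.

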